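Pile the spacers and hold the bevel flap at its pointer

ROBOT

A 7-joint arm with a two-finger parallel gripper is mounted at the origin on the work surface. World frame = base frame: x ahead of the robot, y to its left, z up, the work surface at z = 0. Lengths are in m, angles in rad, forces in N, time in s.
With the tool pointing down it reaches from about 0.375 to 0.925 m from the base axis. Payload 3.1 kg.
Tool frame: the origin (TCP) lies midway between the tips of the shut fingers; the grasp point (between the pads) lies grip_point_offset behind it (grip_point_offset is the distance from the TCP to the grasp point, in m); x points along the fingers, z is the direction in which the jaws open and shut, and the axes are right-handed (so a half turn about x gives the same grasp; the last joint's range is limited). The gripper opens to 85 mm and grips with 20 to 120 N. Pads are 22 mm wide; open, the fingers measure 114 mm over their backs; the gripper's body (76 mm by 85 mm) begins 54 mm behind the grasp point. The pads swing forward as they close: fully open they stand 13 mm farther back than shut.
Start: joints at [1.229, 0.383, 0.044, 1.598, -0.018, 1.161, -0.05], TCP at [0.157, -0.631, 0.231] pointing down, gripper open.
Joint ranges: [-2.61, 2.61], [-0.41, 2.15], [-1.48, 1.57], [0, 2.5], [-1.57, 4.71], [0.05, 1.97], [-2.85, 2.85]. Speed limits (rad/s): [2.79, 2.79, 3.14, 3.14, 3.14, 3.14, 3.14].

INTERFACE

Orientations are given as a 3x3 rotation matrix whose columns are the frame's x, y, z axes.
In Python, from plant import * gives the robot as it stands. The module is installed in compiled form; this text tells all that it offers.
- The arm moves only by the shell command python3 -m pendant 'ROWS'. ROWS is a JSON object of lists of equal length, an entry for each row: "dr": the turn, a rotation vector about the tool's x, y, z in degrees, a list of three; "translation": the shift along the tool's x, y, z in m, a list of three; "claw": the opening, from 0 (shut) to 1 (fully open). A call has 1 to 5 rows; each row is the pose to reach, as a shift and turn from the pose commanded when the call began, along the tool's axes at that moment; what a row does not reach only later rows make up. A row lasts 1/8 s, in which the tool goes at most 62.5 mm and 10.7 degrees, less where a joint would pass 70% of its speed; a pose out of reach is approached as far as the arm can. A call with a gripper value outside its range is refused whole. The fingers move at their own pace and stop on an object; the grip force is fixed at half the most. Time passes only in rows, so rows that repeat a pose let the fingers close. It gives the time, the measured TCP pose, the force and the opening at its end, in the units of the state.
- observe(): the state, without advancing time (a new reading comes with each control period).
- grab_frame(name): name is "scene" or "side" or "wrist"; returns the picture (400x640x3 uint8, blue, green, red); there is no depth.
- camera_model(name): a dict with "camera_matrix" (3x3 intrinsics, pixels), "rvec" (rotation vector, rad) and "tvec" (3), from world to camera coordinates, as OpenCV has them; the wrist camera has in their place "mount" (4x4, takes a point from camera to tool coordinates, whose origin is the TCP and whose axes are the tool frame's). Camera axes: x right, y down, z forward; pixel columns grow to the right and rows downward; lengths in m; the calibration is good to about 2 mm. A picture is of the moment at which its call begins: read the wrist's pose just before it. camera_model takes no time and is no camera call.
- close_job(): hands the job in, once; it reports no verdict.
Trained networks look in the newest picture that a camera, given by its name, has taken for a name from the list of things; names that differ only in an ending like _2 or _b are one class to them, and where a whole thing is asked for, a point or a joint stands for the part that bears it (a point fixed in the world has none). Each returns a list of dicts, best first, with "p" (0 to 1); they miss things now and then, are a little off and sometimes report something else, mostly with a low value. They report only what shows in the picture. A call takes as long as a camera call. They do not tell look-alikes from the thing itself.
- masks_of(label, camera): "mask" (400x640 bool, what is visible of it).
- place_of(label, camera): "location" ([x, y, z] in m, in world coordinates, good to about 4 mm: a listed point, or the origin of a listed thing).
The state is a dict: "time": time; "qpos": joint angles; "joint_vel": joint speeds; "joint_torque": joint torques, N m; "tool_pos": TCP position; "eef_rot": TCP orientation; "wrist_force": force on the tool from outside, world axes, zero at the start; "torque": the same for the moment, N m; "width": opening from 0.0 (shut) to 1.0 (fully open).
Only numpy, scipy, OpenCV 4.12 (cv2) and the standard library are available. Lean on these libraries where they do the work, as an engineer would, in place of code of your own. Each camera call takes 0.05 s, during which the arm holds its last target. There are 200 camera calls.

TASK

Get the bevel jig ready for propping: stack the two loose maple spacers squarely, edges flush, on the spacer that already lies on the jig's base board, without pushing that one along, and let go of them. Then raise the hinged flap by its handle bar until the steel needle on the flap lines up with the pointer clamped on the arc, and finish while still holding the flap there so that a workmate can slip the pile under it; leave the pointer where it is set and the other things on the bench where they lie.

Things in the scene. Friction and masses are not known exactly. Their poses are not given: they have to be found in the camera images.
- jig: fixed plywood base board of the bevel jig, 250 mm along its x, 360 mm along its y, 18 mm thick; origin at the centre of its underside, on the bench. Its +x end carries the steel arc; the flap's hinge line runs along its x at y = +150 mm, z = 30 mm; the spacer pile stands on the bare strip at its -y end.
- flap: hinged maple board, 190 mm along the hinge, 205 mm wide, 12 mm thick, 0.3 to 0.55 kg; nearly free hinge, it falls shut when let go. Origin on the hinge line, mid-thickness; starts lying flat, level, reaching along its own -y to the free edge at y = -200 mm; z is its upward normal. The free edge swings up, turning about its own -x (right-hand rule), 0 to 1.2 rad.
- flap_bar (a point): centre of the flap's handle: a round dark wooden bar, 14 mm thick, parallel to the hinge, on two posts with 90 mm clear between them; in the flap's frame at x = -20, y = -160, z = +46 mm (40 mm above the board's top face). The bar can turn in a closed grip.
- flap_tip (a point): end of the steel needle on the flap (needle 6 x 6 mm, lying in the flap's mid-plane along its -y, at its +x side); in the flap's frame at x = 105, y = -178, z = 0 mm.
- flap_hinge (a point): point of the hinge line level with the handle's centre; in the flap's frame at x = -20, y = 0, z = 0 mm. It does not move as the flap swings.
- pointer (a joint): set angle of the pointer on the arc, about the same hinge line, in rad: 0 is level, grows upward. The flap is right when it is raised by this angle from flat. Set between 0.45 and 0.9; stiffly clamped.
- pointer_tip (a point): inner end of the pointer: a 6 mm steel needle from a dark clamp block with a brass screw, on a steel arc of 205 mm radius at the jig's +x end (arc, spoke and pointer reach up to 220 mm above the bench). This point is 178 mm from the hinge line; flap_tip coincides with it when the flap is at the set angle.
- spacer_base: the bottom spacer of the pile: flat maple block 90 (x) x 50 (y) x 18 mm (z), lying loose on the jig's base board; origin at the centre of its underside. 0.06 kg.
- spacer_a: loose maple spacer, same size and origin as spacer_base, flat on the bench to the right of the jig. 0.06 kg. The order of the two loose spacers in the pile does not matter, nor which way round they lie.
- spacer_b: the other loose maple spacer, same size and origin, flat on the bench to the right of the jig.
- weight: bystander: small brass cylinder, 26 mm across, 28 mm high, standing on the jig's base board beside spacer_base (towards the arc). Leave it.
- neck: bystander: unvarnished fiddle neck with a scroll, about 270 x 42 x 46 mm, to the left of the jig. Leave it.
- gouge: bystander: gouge with a dark turned handle, about 220 mm long, lying to the right of the loose spacers. Leave it.
- plane: bystander: tiny brass finger plane, 70 x 28 x 39 mm, lying beyond the loose spacers. Leave it.
- offcut: bystander: dark wooden stick 130 x 30 x 28 mm beyond the loose spacers; not a spacer. Leave it.
There are look-alikes about, which are no part of the job. Leave any green or pink look-alike of the spacer_a alone.

How it is judged:
By the outcome, as a careful person would: the job done as asked, in the order asked, and still so for the second after the job is handed in, while the arm keeps its last pose, push and grip.
It also fails if it takes over 67 s, if anything falls off the work surface, if the arm or the gripper's body presses on something with over 40 N, if the wrist force passes 120 N, or if a joint passes its speed limit or range.

## Working session

There is one attempt and no reset: what is moved stays moved. The work goes in short steps, Python scripts to look and compute and a shell command to move; the robot and the scene stay as the last step left them, time stands still between calls to the robot, and variables do not carry over. Pictures are saved under pics/ and viewed, about 8 in all and at most 12, crops included, and the job is handed in when it is done.

```bash
mkdir -p pics; cat > h.py <<'E'
from plant import *
import numpy as np, cv2
def save(cam,name,im=None):
    im=grab_frame(cam) if im is None else im
    cv2.imwrite('pics/'+name+'.png',im); return im
def proj(cam,P,tool=None):
    m=camera_model(cam);K=np.array(m['camera_matrix'],float)
    if cam=='wrist':
        p,R=tool;M=np.array(m['mount']);T=np.eye(4);T[:3,:3]=R;T[:3,3]=p;W=np.linalg.inv(T@M);Rc,t=W[:3,:3],W[:3,3]
    else: Rc=cv2.Rodrigues(np.array(m['rvec'],float))[0];t=np.array(m['tvec'],float).ravel()
    q=(np.atleast_2d(P)@Rc.T+t)@K.T
    return q[:,:2]/q[:,2:]
def unproj(cam,uv,z,tool=None):
    m=camera_model(cam);K=np.array(m['camera_matrix'],float)
    if cam=='wrist':
        p,R=tool;M=np.array(m['mount']);T=np.eye(4);T[:3,:3]=R;T[:3,3]=p;W=T@M;Rw,c=W[:3,:3],W[:3,3]
    else:
        Rc=cv2.Rodrigues(np.array(m['rvec'],float))[0];t=np.array(m['tvec'],float).ravel();Rw=Rc.T;c=-Rc.T@t
    d=np.c_[np.atleast_2d(uv),np.ones(len(np.atleast_2d(uv)))]@np.linalg.inv(K).T@Rw.T
    return c+d*((z-c[2])/d[:,2])[:,None]
E
python3 - <<'E'
from h import *
np.set_printoptions(precision=4,suppress=True)
s=observe();print(s['tool_pos'],s['eef_rot'],s['width'],s['time'])
try: print(grip_point_offset)
except Exception as e: print(e)
ims=[save(c,c+'0') for c in('scene','side','wrist')]
for c in('scene','side'):
    m=camera_model(c);R=cv2.Rodrigues(np.array(m['rvec'],float))[0];print(c,-R.T@np.array(m['tvec'],float).ravel(),m['camera_matrix'][0])
    for l in['jig','flap_bar','flap_tip','flap_hinge','pointer_tip','spacer_base','spacer_a','weight']:
        print(c,l,[(np.round(d['location'],4).tolist(),round(d['p'],2)) for d in place_of(l,c)][:5])
cv2.imwrite('pics/both.png',cv2.resize(np.vstack(ims[:2]),(480,600)))
E
```

```text
[ 0.1567 -0.6298  0.2298] [[-0.0008  0.9704  0.2414]
 [ 0.0026  0.2414 -0.9704]
 [-1.     -0.0002 -0.0027]] 1.000456486614584 0.0
0.0187
scene [1.0895 0.5966 0.6541] [372.0034   0.     322.2389]
scene jig [([0.5587, 0.1331, -0.0004], 0.62), ([0.5662, 0.2829, 0.0337], 0.26)]
scene flap_bar [([0.5359, 0.1219, 0.0728], 0.87), ([0.5574, 0.1349, -0.0028], 0.73), ([0.6625, 0.1309, 0.1269], 0.18)]
scene flap_tip [([0.6633, 0.1004, 0.03], 0.81), ([0.5968, -0.2302, -0.0005], 0.38)]
scene flap_hinge [([0.5459, 0.2815, 0.0283], 0.91)]
scene pointer_tip [([0.6601, 0.1281, 0.1295], 0.59), ([0.6373, -0.0055, 0.0187], 0.32)]
scene spacer_base [([0.5206, -0.0123, 0.0174], 0.87)]
scene spacer_a [([0.6006, -0.2298, -0.0028], 0.78), ([0.4502, -0.2636, -0.0022], 0.78), ([0.312, -0.2868, -0.0017], 0.71), ([0.3535, -0.4515, 0.0015], 0.66), ([0.5871, -0.3595, 0.0007], 0.62)]
scene weight [([0.6375, -0.0065, 0.0183], 0.43)]
side [0.1887 0.8132 0.7957] [409.4817   0.     322.4814]
side jig [([0.5597, 0.1347, 0.0008], 0.7)]
side flap_bar [([0.5362, 0.1209, 0.0741], 0.67)]
side flap_tip [([0.6633, 0.1033, 0.0252], 0.81)]
side flap_hinge [([0.5405, 0.2821, 0.0292], 0.6)]
side pointer_tip [([0.665, 0.1286, 0.1265], 0.43)]
side spacer_base [([0.5185, -0.0053, 0.0207], 0.63), ([0.4455, -0.2633, 0.005], 0.32)]
side spacer_a [([0.3153, -0.2861, 0.0007], 0.89), ([0.5942, -0.2333, 0.0038], 0.65), ([0.5879, -0.3652, 0.0], 0.62), ([0.4496, -0.2596, -0.0], 0.61)]
side weight [([0.642, -0.0074, 0.0194], 0.58), ([0.5406, 0.283, 0.0298], 0.23)]
```

View pics/scene0.png

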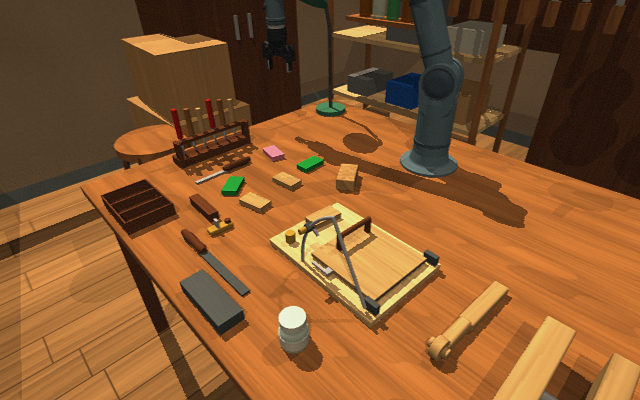

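View pics/side0.png

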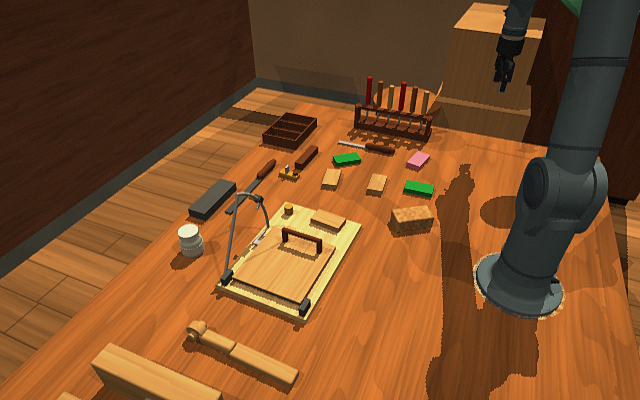

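The maple spacers are at scene pixels (255,202) and (287,181), which correspond to about (0.597,-0.231) and (0.450,-0.262). The green and pink pieces are the decoys. The pointer angle is about 0.58. I'll move above the spacers now.

```bash
cat >> h.py <<'E'
from scipy.spatial.transform import Rotation as Ro
np.set_printoptions(precision=4,suppress=True)
def down(yaw): # jaw axis (tool z) at world yaw (deg)
    a=np.radians(yaw);x=np.array([0,0,-1.]);z=np.array([np.cos(a),np.sin(a),0]);return np.c_[x,np.cross(z,x),z]
def go(p,R):
    s=observe();R0=np.array(s['eef_rot']);p0=np.array(s['tool_pos'])
    print('trans',np.round(R0.T@(np.array(p)-p0),4),'dr',np.round(np.degrees(Ro.from_matrix(R0.T@R).as_rotvec()),2))
E
python3 -m pendant '{"dr":[[0,0,0],[0,0,0],[0,0,0],[0,0,0],[0,0,0]],"translation":[[0,0.444,-0.281],[0,0.444,-0.281],[0,0.444,-0.281],[0,0.444,-0.281],[0,0.444,-0.281]],"claw":[1,1,1,1,1]}'
python3 -m pendant '{"dr":[[0,0,0],[0,0,0],[0,0,0],[0,0,0],[0,0,0]],"translation":[[0,0,0],[0,0,0],[0,0,0],[0,0,0],[0,0,0]],"claw":[1,1,1,1,1]}'
python3 - <<'E'
from h import *
s=observe();print(s['tool_pos'],s['time']);go([0.52,-0.25,0.25],down(-76))
m=camera_model('wrist');print(m['camera_matrix'],m['mount'])
E
```

```text
time: 1.58
tool_pos: [0.3741, -0.4034, 0.2317]
eef_rot: [[0.001, 0.97, 0.241], [-0.001, 0.241, -0.97], [-1.0, 0.001, 0.001]]
wrist_force: [0.8, -0.7, 0.6]
width: 1.002
time: 2.2
tool_pos: [0.372, -0.4057, 0.2312]
eef_rot: [[-0.0, 0.971, 0.239], [0.0, 0.239, -0.971], [-1.0, -0.0, -0.0]]
wrist_force: [0.5, -0.3, 0.6]
width: 1.0
[ 0.372  -0.4057  0.2312] 2.2
trans [-0.0188  0.181  -0.1157] dr [-0.14 -0.    0.01]
[[290.2253   0.     318.4904]
 [  0.     290.2253 199.9826]
 [  0.       0.       1.    ]] [[-0.     -0.2788  0.9604 -0.1428]
 [-0.0006 -0.9604 -0.2788  0.0706]
 [ 1.     -0.0006 -0.0001  0.0003]
 [ 0.      0.      0.      1.    ]]
```

```bash
python3 -m pendant '{"dr":[[0,0,0],[0,0,0],[0,0,0],[0,0,0],[0,0,0]],"translation":[[-0.02,0.18,-0.116],[-0.02,0.18,-0.116],[-0.02,0.18,-0.116],[-0.02,0.18,-0.116],[-0.02,0.18,-0.116]],"claw":[1,1,1,1,1]}'
python3 - <<'E'
from h import *
s=observe();T=(np.array(s['tool_pos']),np.array(s['eef_rot']));im=save('wrist','w1')
print(s['time'],T[0])
hsv=cv2.cvtColor(im,cv2.COLOR_BGR2HSV)
for d in masks_of('spacer_a','wrist'):
    m=d['mask'].astype(np.uint8);c=max(cv2.findContours(m,0,2)[0],key=cv2.contourArea)[:,0,:]
    w=unproj('wrist',c,0.018,T)[:,:2]
    r=cv2.minAreaRect((w*1000).astype(np.float32))
    print(d['p'],c.mean(0),'hsv',np.median(hsv[d['mask']],0),'rect mm',r)
E
```

```text
time: 2.82
tool_pos: [0.5216, -0.2458, 0.2516]
eef_rot: [[0.001, 0.969, 0.247], [0.001, 0.247, -0.969], [-1.0, 0.002, -0.001]]
wrist_force: [-0.3, -0.5, -0.1]
width: 0.997
2.825 [ 0.5216 -0.2458  0.2516]
0.95 [312.1    305.8429] hsv [ 58. 136. 145.] rect mm ((320.86590576171875, -286.5374450683594), (101.7844467163086, 52.07753372192383), 1.8868532180786133)
0.86 [404.4  305.15] hsv [178. 114. 200.] rect mm ((352.94091796875, -417.8021240234375), (74.55000305175781, 34.95283508300781), 40.57159423828125)
0.76 [318.6567 222.9851] hsv [ 16. 135. 205.] rect mm ((449.7830810546875, -258.9747009277344), (54.117454528808594, 89.86856079101562), 5.790053844451904)
0.6 [416.5987 141.5066] hsv [ 57. 133. 152.] rect mm ((589.5715942382812, -359.7181396484375), (91.63090515136719, 52.83788299560547), 39.17832946777344)
0.56 [326.0714 114.8333] hsv [ 16. 135. 205.] rect mm ((595.0689086914062, -231.453857421875), (50.42055892944336, 90.56753540039062), 11.023513793945312)
```

View pics/w1.png

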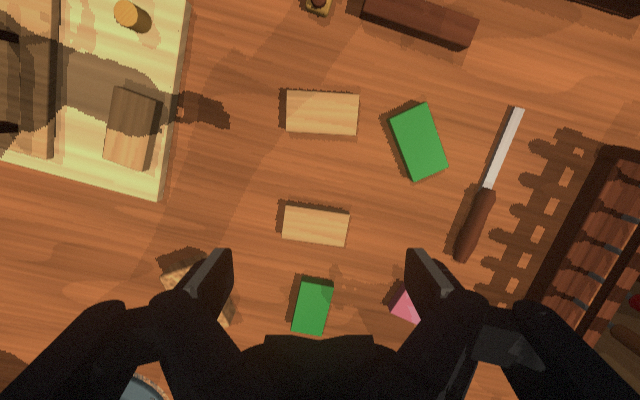

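Spacer A is at pixel (318,225) and B at (324,112). The base spacer is at (132,128) in shadow. Next I'll take a closer look at the base.

```bash
cat >> h.py <<'E'
def rects(label,z,hint=None,n=5):
    s=observe();T=(np.array(s['tool_pos']),np.array(s['eef_rot']));im=grab_frame('wrist')
    for d in masks_of(label,'wrist')[:n]:
        m=d['mask'].astype(np.uint8);c=max(cv2.findContours(m,0,2)[0],key=cv2.contourArea)[:,0,:]
        w=unproj('wrist',c,z,T)[:,:2]
        r=cv2.minAreaRect((w*1000).astype(np.float32));print(round(d['p'],2),c.mean(0),'ctr',np.round(r[0],1),'size',np.round(r[1],1),'ang',round(r[2],1))
    return im,T
E
python3 - <<'E'
from h import *
go([0.50,-0.03,0.15],down(-92))
E
```

```text
trans [ 0.1008  0.035  -0.2182] dr [15.9   0.04  0.08]
```

```bash
python3 -m pendant '{"dr":[[16,0,0],[16,0,0],[16,0,0],[16,0,0],[16,0,0]],"translation":[[0,0.035,-0.218],[0.03,0.035,-0.218],[0.1,0.035,-0.218],[0.1,0.035,-0.218],[0.1,0.035,-0.218]],"claw":[1,1,1,1,1]}'
python3 - <<'E'
from h import *
im,T=rects('spacer_base',0.036);print(observe()['time'],T[0]);save('wrist','w2',im)
rects('jig',0.018)
E
```

```text
time: 3.55
tool_pos: [0.4965, -0.0272, 0.1478]
eef_rot: [[-0.008, 0.999, -0.033], [0.001, -0.033, -0.999], [-1.0, -0.008, -0.001]]
wrist_force: [0.1, -0.3, 0.5]
width: 0.999
0.74 [304.5778 171.0667] ctr [518.4 -10.6] size [50.4 90.1] ang 84.4
3.65 [ 0.4965 -0.0272  0.1478]
0.73 [231.1973 147.8844] ctr [547.3 128. ] size [351.7 241. ] ang 88.1
```

View pics/w2.png

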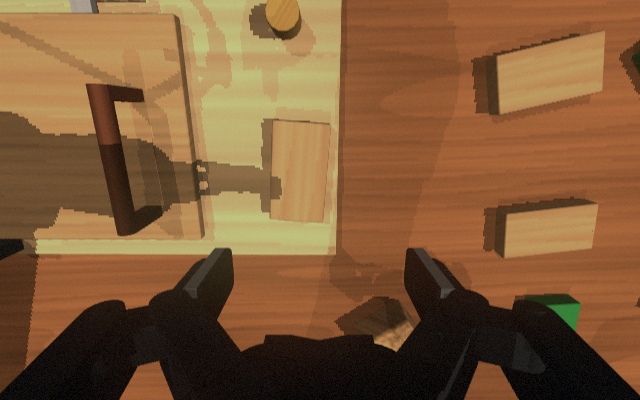

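The base is upright in view, corners about (275,120), (330,124), (324,222) and (270,218). That gives centre (0.5184,-0.0106) with its long axis at -5.6°. I'll go to A.

```bash
python3 - <<'E'
from h import *
go([0.452,-0.281,0.13],down(5.8))
E
```

```text
trans [ 0.0224 -0.0397  0.2508] dr [-98.09   0.14  -0.01]
```

```bash
python3 -m pendant '{"dr":[[-10,0,0],[-20,0,0],[-30,0,0],[-40,0,0],[-50,0,0]],"translation":[[0,-0.008,0.05],[0,-0.016,0.1],[0,-0.024,0.15],[0,-0.032,0.2],[0.02,-0.04,0.25]],"claw":[1,1,1,1,1]}'
python3 -m pendant '{"dr":[[-10,0,0],[-20,0,0],[-30,0,0],[-40,0,0],[-48,0,0]],"translation":[[0,0,0],[0,0,0],[0,0,0],[0,0,0],[0,0,0]],"claw":[1,1,1,1,1]}'
python3 - <<'E'
from h import *
im,T=rects('spacer_a',0.018);print(observe()['time'],T[0]);save('wrist','w3',im)
go([0.450,-0.259,0.002],down(5.8))
E
```

```text
time: 4.38
tool_pos: [0.4533, -0.2834, 0.1347]
eef_rot: [[0.007, 0.669, 0.744], [-0.006, 0.744, -0.669], [-1.0, 0.0, 0.009]]
wrist_force: [0.6, -1.0, -0.0]
width: 1.0
time: 5.0
tool_pos: [0.4518, -0.281, 0.1328]
eef_rot: [[0.002, -0.104, 0.995], [-0.003, 0.995, 0.104], [-1.0, -0.003, 0.002]]
wrist_force: [-0.4, -0.2, -0.1]
width: 0.999
0.98 [479.7742 159.2742] ctr [ 590.7 -231. ] size [57.3 90. ] ang 11.4
0.95 [313.5227 173.8864] ctr [ 445.9 -258.6] size [50.7 90.8] ang 6.3
0.82 [161.8136 182.0847] ctr [ 317.2 -285.5] size [94.5 52.9] ang 2.2
0.68 [468.05 263.1 ] ctr [ 607.4 -337.1] size [37.4 66. ] ang 51.4
0.62 [231.5224 316.5373] ctr [ 373.6 -423.6] size [51.8 24.2] ang 74.9
5.1 [ 0.4518 -0.281   0.1328]
trans [0.1306 0.0221 0.0002] dr [-0.12  0.1   0.15]
```

```bash
python3 -m pendant '{"dr":[[-0.5,0,0],[-0.5,0,0],[-0.5,0,0],[-0.5,0,0],[-0.5,0,0]],"translation":[[0.03,0.0226,-0.0025],[0.08,0.0226,-0.0025],[0.115,0.0226,-0.0025],[0.129,0.0226,-0.0025],[0.130,0.0226,-0.0025]],"claw":[1,1,1,1,1]}'
python3 -m pendant '{"dr":[[0,0,0],[0,0,0],[0,0,0],[0,0,0],[0,0,0]],"translation":[[0,0,0],[0,0,0],[0,0,0],[0,0,0],[0,0,0]],"claw":[0.5,0,0,0,0]}'
```

```text
time: 5.72
tool_pos: [0.447, -0.256, 0.0012]
eef_rot: [[-0.0, -0.11, 0.994], [-0.0, 0.994, 0.11], [-1.0, -0.0, -0.001]]
wrist_force: [-0.2, 0.1, 0.7]
width: 0.997
time: 6.35
tool_pos: [0.449, -0.256, 0.0031]
eef_rot: [[0.003, -0.112, 0.994], [-0.002, 0.994, 0.112], [-1.0, -0.002, 0.003]]
wrist_force: [0.2, 0.4, 5.7]
width: 0.568
```

```bash
python3 -m pendant '{"dr":[[0,0,0],[0,0,0],[0,0,0],[0,0,0],[0,0,0]],"translation":[[-0.01,0,0],[-0.05,0,0],[-0.11,0,0],[-0.12,0,0],[-0.12,0,0]],"claw":[0,0,0,0,0]}'
python3 - <<'E'
from h import *
s=observe();print(s['tool_pos'],s['width'],s['time'])
im,T=rects('spacer_a',s['tool_pos'][2]+0.016);save('wrist','w3',im);print(T[1])
go([0.5184,-0.0106,0.12],down(-95.6))
E
```

```text
time: 6.98
tool_pos: [0.4473, -0.2553, 0.1221]
eef_rot: [[0.001, -0.113, 0.994], [-0.001, 0.994, 0.113], [-1.0, -0.001, 0.001]]
wrist_force: [-0.1, 0.1, -1.1]
width: 0.565
[ 0.4473 -0.2553  0.1221] 0.5645857206549245 6.975
0.97 [463.3704 282.6173] ctr [ 519.9 -254.7] size [14.7 31. ] ang 86.8
0.74 [163.7973 211.9054] ctr [ 376.3 -236. ] size [49.2 28.6] ang 2.2
0.69 [327.0125 270.    ] ctr [ 446.8 -253.7] size [49.5 87.5] ang 6.4
0.64 [490.1833 183.1167] ctr [ 516.5 -208.3] size [29.5 46.9] ang 11.0
0.61 [193.7209 369.8605] ctr [ 389.2 -324.2] size [40.4 14. ] ang 59.7
[[ 0.0011 -0.1126  0.9936]
 [-0.0013  0.9936  0.1126]
 [-1.     -0.0014  0.001 ]]
trans [-0.0001  0.2341  0.0998] dr [102.06  -0.21   0.07]
```

View pics/w3.png

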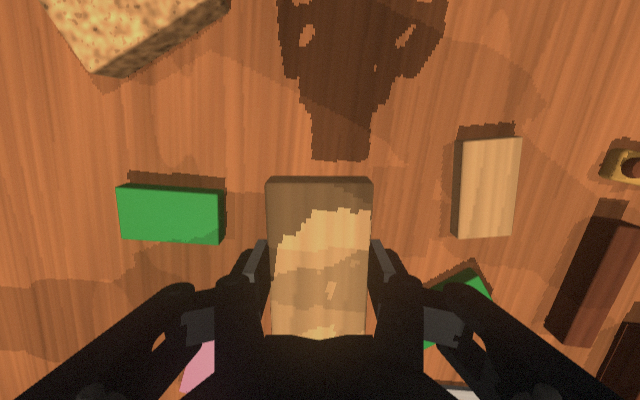

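Spacer A is held squarely. Its far top edge is at row ~183 between x≈266 and x≈372. Now I'll compute its offset along the tool's y axis.

```bash
python3 - <<'E'
from h import *
s=observe();T=(np.array(s['tool_pos']),np.array(s['eef_rot']))
im=cv2.imread('pics/w3.png');g=cv2.cvtColor(im,cv2.COLOR_BGR2GRAY).astype(int)
print(g[170:192,300],g[170:192,350])
for h in(0.0,0.016,0.018):
  for r in(177.5,183.5): print(h,r,(unproj('wrist',[[319,r]],T[0][2]-0.002+h,T)-T[0])@T[1])
E
```

```text
[134 137 137 135 137 114  76  70  69  67  67  66  76  92 102 102 107 104
 107 107 106 108] [111 109 105 110 108  97  73  61  65  60  61  62  70  80  87  85  91  90
  89  90  88  90]
0.0 177.5 [[0.0021 0.0404 0.    ]]
0.0 183.5 [[0.0021 0.0373 0.    ]]
0.016 177.5 [[-0.0139  0.0437  0.    ]]
0.016 183.5 [[-0.0139  0.0409  0.    ]]
0.018 177.5 [[-0.0159  0.0441 -0.    ]]
0.018 183.5 [[-0.0159  0.0414 -0.    ]]
```

```bash
python3 -m pendant '{"dr":[[10,0,0],[20,0,0],[30,0,0],[40,0,0],[50,0,0]],"translation":[[0,0.047,0.02],[0,0.094,0.04],[0,0.14,0.06],[0,0.187,0.08],[0,0.234,0.1]],"claw":[0,0,0,0,0]}'
python3 -m pendant '{"dr":[[10,0,0],[20,0,0],[30,0,0],[40,0,0],[52,0,0]],"translation":[[0,0,0],[0,0,0],[0,0,0],[0,0,0],[0,0,0]],"claw":[0,0,0,0,0]}'
python3 - <<'E'
from h import *
go([0.5184,-0.0106,0.12],down(-95.6))
E
```

```text
time: 7.7
tool_pos: [0.5184, -0.0102, 0.1189]
eef_rot: [[-0.005, 0.692, 0.722], [0.0, 0.722, -0.692], [-1.0, -0.003, -0.004]]
wrist_force: [2.2, 0.1, -0.5]
width: 0.566
time: 8.32
tool_pos: [0.5179, -0.0116, 0.1187]
eef_rot: [[-0.005, 0.997, -0.079], [0.0, -0.079, -0.997], [-1.0, -0.005, 0.0]]
wrist_force: [0.8, 0.4, -0.1]
width: 0.567
trans [-0.0013  0.0004 -0.001 ] dr [1.07 0.02 0.3 ]
```

```bash
python3 -m pendant '{"dr":[[1,0,0],[1,0,0],[1,0,0],[1,0,0],[1,0,0]],"translation":[[0.02,0.004,-0.001],[0.045,0.004,-0.001],[0.06,0.004,-0.001],[0.068,0.004,-0.001],[0.07,0.004,-0.001]],"claw":[0,0,0,0,0]}'
python3 - <<'E'
from h import *
go([0.5219,-0.0109,0.042],down(-95.6))
s=observe();im,T=rects('spacer_base',0.036);save('wrist','w4',im)
E
```

```text
time: 8.95
tool_pos: [0.5237, -0.0109, 0.0504]
eef_rot: [[-0.001, 0.996, -0.09], [0.0, -0.09, -0.996], [-1.0, -0.001, -0.0]]
wrist_force: [0.7, -0.0, 0.6]
width: 0.566
trans [ 0.0084 -0.0018  0.0002] dr [ 0.44 -0.    0.08]
0.6 [305.9524 172.0952] ctr [564.6 -14.7] size [46.2  3.3] ang 84.8
```

View pics/w4.png

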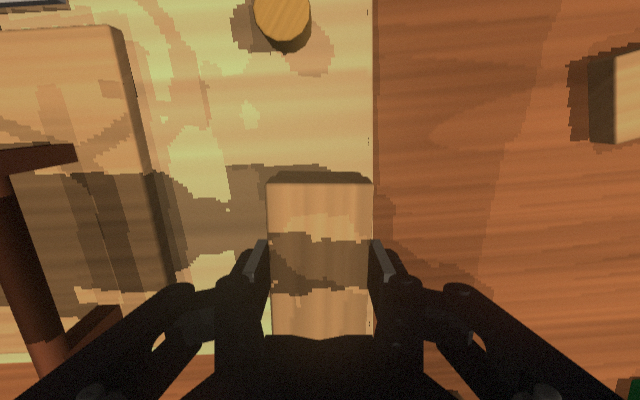

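Held spacer's far edge is at row 183. Below it the dark base end reaches row ~171. I'll check the numbers against the prediction.

```bash
python3 - <<'E'
from h import *
s=observe();T=(np.array(s['tool_pos']),np.array(s['eef_rot']));print(T[0])
im=cv2.imread('pics/w4.png');g=cv2.cvtColor(im,cv2.COLOR_BGR2GRAY).astype(int)
print(g[164:190,320]);print('row173',g[173,262:280],g[173,355:378])
a=np.radians(-5.6);ex=np.array([np.cos(a),np.sin(a),0]);ey=np.array([-np.sin(a),np.cos(a),0]);B=np.array([.5184,-.0106,0])
for z in(.018,.036): print('base end pred',z,proj('wrist',[B+.045*ex-.025*ey+[0,0,z],B+.045*ex+.025*ey+[0,0,z]],T))
print(unproj('wrist',[[319,182.5]],T[0][2]+.016,T)@ex)
print('base end meas',unproj('wrist',[[319,170.5]],.018,T),B+.045*ex)
E
```

```text
[ 0.5245 -0.0109  0.0514]
[166 166 137  96  92  95  92  82  71  73  71  68  66  66  70  69  68  68
  73 103 130 138 149 152 151 152]
row173 [96 97 98 98 94 97 97 96 96 98 98 96 96 95 91 77 71 68] [ 66  64  67  65  70 106 165 167 164 165 164 163 162 166 163 163 161 159
  90  91  92  93  88]
base end pred 0.018 [[359.5658 170.0904]
 [278.0956 169.5469]]
base end pred 0.036 [[363.9695 175.915 ]
 [273.7411 175.3159]]
[0.5651]
base end meas [[ 0.5628 -0.0151  0.018 ]] [ 0.5632 -0.015   0.    ]
```

```bash
python3 -m pendant '{"dr":[[0.4,0,0],[0.4,0,0],[0.4,0,0],[0.4,0,0]],"translation":[[0,-0.003,0],[0.005,-0.003,0],[0.01,-0.003,0],[0.01,-0.003,0]],"claw":[0,0,0,0]}'
```

```text
time: 9.55
tool_pos: [0.5206, -0.0107, 0.0407]
eef_rot: [[-0.001, 0.995, -0.098], [-0.0, -0.098, -0.995], [-1.0, -0.001, 0.0]]
wrist_force: [0.2, -0.2, -1.1]
width: 0.569
```

```bash
python3 -m pendant '{"dr":[[0,0,0],[0,0,0]],"translation":[[0.002,0,0],[0.002,0,0]],"claw":[0,0]}'
```

```text
time: 9.8
tool_pos: [0.5213, -0.0106, 0.0393]
eef_rot: [[0.0, 0.995, -0.098], [0.0, -0.098, -0.995], [-1.0, 0.0, -0.0]]
wrist_force: [-0.2, -0.0, 0.4]
width: 0.571
```

```bash
python3 -m pendant '{"dr":[[0,0,0],[0,0,0]],"translation":[[0.0015,0,0],[0.0015,0,0]],"claw":[0,0]}'
```

```text
time: 10.05
tool_pos: [0.5213, -0.0106, 0.0391]
eef_rot: [[-0.0, 0.995, -0.098], [-0.001, -0.098, -0.995], [-1.0, -0.0, 0.001]]
wrist_force: [-3.1, 0.1, 8.8]
width: 0.571
```

```bash
python3 -m pendant '{"dr":[[0,0,0],[0,0,0],[0,0,0],[0,0,0],[0,0,0]],"translation":[[-0.001,0,0],[-0.001,0,0],[-0.001,0,0],[-0.04,0,0],[-0.10,0,0]],"claw":[1,1,1,1,1]}'
python3 -m pendant '{"dr":[[0,0,0],[0,0,0],[0,0,0]],"translation":[[-0.01,-0.03,0],[-0.01,-0.03,0],[-0.01,-0.03,0]],"claw":[1,1,1]}'
python3 - <<'E'
from h import *
im,T=rects('spacer_a',0.054);save('wrist','w5',im);print(observe()['time'],T[0])
cv2.imwrite('pics/w5c.png',cv2.resize(im[60:260,220:420],(600,600),interpolation=cv2.INTER_CUBIC))
go([.592,-.2535,.13],down(11.2))
E
```

```text
time: 10.68
tool_pos: [0.5188, -0.0108, 0.1365]
eef_rot: [[-0.006, 0.995, -0.098], [0.0, -0.098, -0.995], [-1.0, -0.006, 0.0]]
wrist_force: [1.3, -0.5, 0.8]
width: 0.997
time: 11.05
tool_pos: [0.4912, -0.0079, 0.1472]
eef_rot: [[-0.0, 0.995, -0.098], [-0.0, -0.098, -0.995], [-1.0, -0.0, 0.0]]
wrist_force: [1.2, 0.1, -0.1]
width: 0.995
0.9 [314.6596 171.8723] ctr [518.6 -10.5] size [50.5 90.8] ang 83.7
0.89 [559.0523  48.3837] ctr [ 589.8 -197.8] size [43.7 87.2] ang 11.0
0.72 [590.0508 301.1186] ctr [ 353.5 -244.6] size [87.9 54.1] ang 3.2
11.15 [ 0.4912 -0.0079  0.1472]
trans [0.0166 0.1243 0.2347] dr [-106.81   -0.08    0.04]
```

View pics/w5c.png

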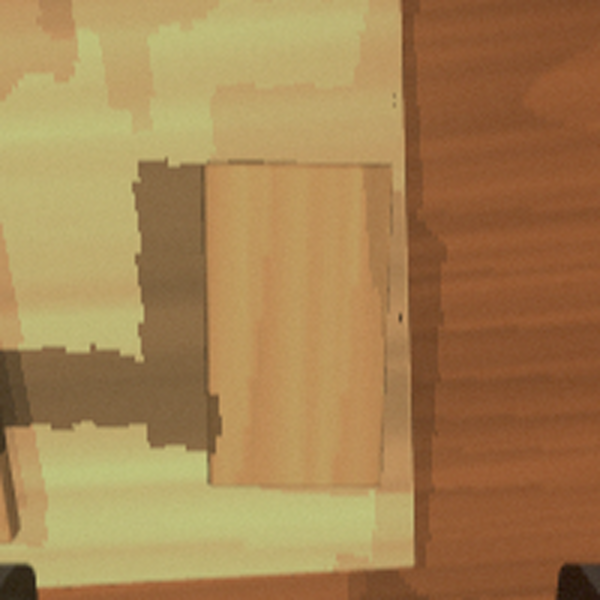

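A sits flush on the base at (0.5186,-0.0105). Next is spacer B.

```bash
python3 -m pendant '{"dr":[[-10.5,0,0],[-21,0,0],[-32,0,0],[-42,0,0],[-53,0,0]],"translation":[[0,0.026,0.047],[0,0.052,0.094],[0,0.078,0.141],[0,0.104,0.188],[0.016,0.129,0.235]],"claw":[1,1,1,1,1]}'
python3 -m pendant '{"dr":[[-10.5,0,0],[-21,0,0],[-32,0,0],[-42,0,0],[-53.5,0,0]],"translation":[[0,0,0],[0,0,0],[0,0,0],[0,0,0],[0,0,0]],"claw":[1,1,1,1,1]}'
python3 - <<'E'
from h import *
im,T=rects('spacer_a',0.018);print(observe()['time'],T[0]);save('wrist','w6',im)
go([0.593,-0.231,0.003],down(11.2))
E
```

```text
time: 11.78
tool_pos: [0.599, -0.2563, 0.1319]
eef_rot: [[0.003, 0.676, 0.737], [-0.001, 0.737, -0.676], [-1.0, 0.001, 0.002]]
wrist_force: [0.2, -0.0, -0.4]
width: 1.002
time: 12.4
tool_pos: [0.5967, -0.2543, 0.1301]
eef_rot: [[-0.002, -0.177, 0.984], [0.001, 0.984, 0.177], [-1.0, 0.002, -0.001]]
wrist_force: [0.7, -0.0, 0.2]
width: 1.001
0.91 [317.8 163. ] ctr [ 594.6 -230.4] size [51.3 91.4] ang 10.6
0.81 [ 63.1828 308.4731] ctr [ 344.5 -430.7] size [118.9  44.9] ang 49.0
0.69 [295.3144 288.7062] ctr [ 588.7 -357. ] size [92.8 56.3] ang 39.3
0.58 [ 44.5893 179.1964] ctr [ 341.2 -283.9] size [64.9 54.4] ang 2.0
12.5 [ 0.5967 -0.2543  0.1301]
trans [0.1272 0.0234 0.0006] dr [-1.36 -0.06 -0.11]
```

```bash
python3 -m pendant '{"dr":[[-0.6,0,0],[-0.6,0,0],[-0.6,0,0],[-0.6,0,0],[-0.6,0,0]],"translation":[[0.03,0.022,0.002],[0.08,0.022,0.002],[0.115,0.022,0.002],[0.126,0.022,0.002],[0.127,0.022,0.002]],"claw":[1,1,1,1,1]}'
python3 -m pendant '{"dr":[[0,0,0],[0,0,0],[0,0,0],[0,0,0],[0,0,0]],"translation":[[0,0,0],[0,0,0],[0,0,0],[0,0,0],[0,0,0]],"claw":[0.5,0,0,0,0]}'
python3 -m pendant '{"dr":[[0,0,0],[0,0,0],[0,0,0],[0,0,0],[0,0,0]],"translation":[[-0.01,0,0],[-0.05,0,0],[-0.11,0,0],[-0.14,0,0],[-0.14,0,0]],"claw":[0,0,0,0,0]}'
python3 - <<'E'
from h import *
s=observe();T=(np.array(s['tool_pos']),np.array(s['eef_rot']))
im=save('wrist','w7');g=cv2.cvtColor(im,cv2.COLOR_BGR2GRAY).astype(int)
print(s['time']);print(g[170:200,300],g[170:200,340])
for r in (180.5,182.5,184.5,186.5): print(r,(unproj('wrist',[[319,r]],T[0][2]+.016,T)-T[0])@T[1])
go([0.5184,-0.0106,0.14],down(-95.9))
E
```

```text
time: 13.12
tool_pos: [0.5949, -0.2321, 0.0041]
eef_rot: [[-0.001, -0.181, 0.984], [0.001, 0.984, 0.181], [-1.0, 0.001, -0.001]]
wrist_force: [0.6, -0.0, 0.6]
width: 0.999
time: 13.75
tool_pos: [0.5969, -0.2327, 0.007]
eef_rot: [[0.004, -0.182, 0.983], [-0.001, 0.983, 0.182], [-1.0, -0.002, 0.003]]
wrist_force: [-0.2, -0.3, 6.5]
width: 0.566
time: 14.38
tool_pos: [0.5971, -0.2327, 0.1485]
eef_rot: [[0.006, -0.182, 0.983], [-0.003, 0.983, 0.182], [-1.0, -0.004, 0.006]]
wrist_force: [0.4, 0.2, -0.5]
width: 0.561
14.375
[80 87 91 95 90 92 92 93 92 95 91 92 91 94 92 93 94 92 93 94 93 94 94 95
 94 92 95 94 94 93] [ 90 101  98 108 105 105 105 108 107 103 109 108 105 106 106  97  85  91
  93  95  91  88  88  95  89  91  92  92  89  89]
180.5 [[-0.0162  0.0428 -0.    ]]
182.5 [[-0.0162  0.0419 -0.    ]]
184.5 [[-0.0162  0.041  -0.    ]]
186.5 [[-0.0161  0.0401 -0.    ]]
trans [ 0.0056  0.232  -0.0352] dr [106.38   0.13  -0.03]
```

```bash
python3 -m pendant '{"dr":[[10.5,0,0],[21,0,0],[32,0,0],[42,0,0],[53,0,0]],"translation":[[0,0.047,-0.007],[0,0.094,-0.014],[0,0.14,-0.021],[0,0.187,-0.028],[0,0.232,-0.035]],"claw":[0,0,0,0,0]}'
python3 -m pendant '{"dr":[[10.5,0,0],[21,0,0],[32,0,0],[42,0,0],[53.4,0,0]],"translation":[[0.02,0,0],[0.04,0,0],[0.06,0,0],[0.07,0,0],[0.07,0,0]],"claw":[0,0,0,0,0]}'
python3 - <<'E'
from h import *
s=observe();T=(np.array(s['tool_pos']),np.array(s['eef_rot']))
im=save('wrist','w8');g=cv2.cvtColor(im,cv2.COLOR_BGR2GRAY).astype(int)
cv2.imwrite('pics/w8c.png',cv2.resize(im[130:260,220:420],(800,520),interpolation=cv2.INTER_CUBIC))
print(s['time'],T[0])
go([0.5184,-0.0106,0.06],down(-95.9))
a=np.radians(-5.9);ex=np.array([np.cos(a),np.sin(a),0]);ey=np.array([-np.sin(a),np.cos(a),0]);B=np.array([.5184,-.0106,0])
for z in(.018,.036,.054): print('pile end pred',z,proj('wrist',[B+.045*ex-.025*ey+[0,0,z],B+.045*ex+.025*ey+[0,0,z]],T))
E
```

```text
time: 15.05
tool_pos: [0.5154, -0.0091, 0.1424]
eef_rot: [[-0.005, 0.677, 0.736], [0.0, 0.736, -0.677], [-1.0, -0.003, -0.004]]
wrist_force: [0.9, 0.7, 0.2]
width: 0.561
time: 15.68
tool_pos: [0.5145, -0.0107, 0.0712]
eef_rot: [[-0.008, 0.996, -0.093], [0.0, -0.093, -0.996], [-1.0, -0.008, 0.001]]
wrist_force: [0.2, -0.2, -0.2]
width: 0.564
15.675 [ 0.5145 -0.0107  0.0712]
trans [ 0.0118  0.0033 -0.0003] dr [0.33 0.04 0.38]
pile end pred 0.018 [[355.2814 149.532 ]
 [280.4033 148.8626]]
pile end pred 0.036 [[358.8885 153.0792]
 [276.6961 152.3474]]
pile end pred 0.054 [[363.2764 157.394 ]
 [272.1859 156.5871]]
```

View pics/w8c.png

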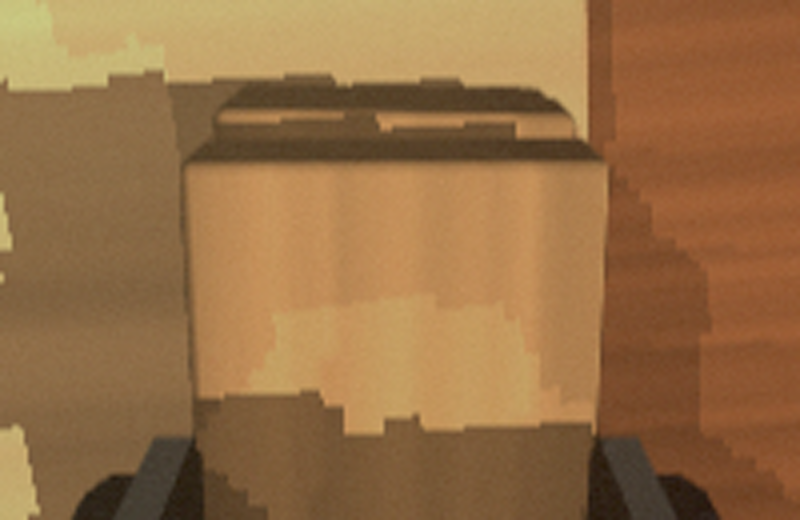

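The crop shows the pile's top end edge at row ~157. The held spacer's top end edge is at row ~170 (x 266.5–371.5) and its bottom edge at ~164.2.

```bash
python3 - <<'E'
from h import *
s=observe();T=(np.array(s['tool_pos']),np.array(s['eef_rot']))
for b in(.002,.005,.007):
  z=T[0][2]-b
  for r,u,h in((170,(266.5,371.5),.018),(164.2,(273,367.5),0)):
    q=(unproj('wrist',[[u[0],r],[u[1],r]],z+h,T)-T[0])@T[1]; print(b,h,q[:,1],'width',q[0,2]-q[1,2],'mid',q[:,2].mean())
q=(unproj('wrist',[[274.5,157],[363.5,157.4]],.054,T)-T[0])@T[1];print('pile',q[:,1:],q[:,2].mean())
E
```

```text
0.002 0.018 [0.0478 0.0478] width -0.04624462999119625 mid 0.0006071752897245063
0.002 0 [0.0475 0.0475] width -0.04728016615315765 mid 0.0012587721823846196
0.005 0.018 [0.0473 0.0473] width -0.04734324791261693 mid 0.0006115899490030715
0.005 0 [0.047 0.047] width -0.04826325544931147 mid 0.0012761846366136729
0.007 0.018 [0.0469 0.0469] width -0.048075659860230734 mid 0.0006145330551887811
0.007 0 [0.0467 0.0467] width -0.048918648313414 mid 0.0012877929394330377
pile [[ 0.0489 -0.0239]
 [ 0.0487  0.0252]] 0.0006613990729395971
```

```bash
python3 -m pendant '{"dr":[[0.4,0,0],[0.4,0,0],[0.4,0,0],[0.4,0,0]],"translation":[[0,0.0018,0],[0.005,0.0018,0],[0.008,0.0018,0],[0.008,0.0018,0]],"claw":[0,0,0,0]}'
python3 -m pendant '{"dr":[[0,0,0],[0,0,0]],"translation":[[0.0015,0,0],[0.0015,0,0]],"claw":[0,0]}'
python3 -m pendant '{"dr":[[0,0,0],[0,0,0]],"translation":[[0.0015,0,0],[0.0015,0,0]],"claw":[0,0]}'
```

```text
time: 16.23
tool_pos: [0.5196, -0.0107, 0.0664]
eef_rot: [[-0.001, 0.996, -0.094], [0.0, -0.094, -0.996], [-1.0, -0.001, -0.0]]
wrist_force: [0.2, 0.3, -0.6]
width: 0.566
time: 16.48
tool_pos: [0.5201, -0.0106, 0.0653]
eef_rot: [[0.0, 0.996, -0.094], [0.0, -0.094, -0.996], [-1.0, 0.0, -0.0]]
wrist_force: [-0.1, 0.4, -0.4]
width: 0.565
time: 16.73
tool_pos: [0.52, -0.0105, 0.0637]
eef_rot: [[-0.0, 0.996, -0.094], [0.0, -0.094, -0.996], [-1.0, -0.0, 0.0]]
wrist_force: [-0.3, 1.1, -0.4]
width: 0.565
```

```bash
python3 -m pendant '{"dr":[[0.4,0,0],[0.4,0,0],[0.4,0,0]],"translation":[[0,-0.0035,0],[0,-0.0035,0],[0,-0.0035,0]],"claw":[0,0,0]}'
python3 - <<'E'
from h import *
s=observe();T=(np.array(s['tool_pos']),np.array(s['eef_rot']))
im=save('wrist','w9');g=cv2.cvtColor(im,cv2.COLOR_BGR2GRAY).astype(int)
print(s['time'],T[0],g[145:180,330])
a=np.radians(-5.9);ex=np.array([np.cos(a),np.sin(a),0]);B=np.array([.5186,-.0106,0])
for z in(.018,.036,.054): print('pile end pred',z,proj('wrist',[B+.045*ex+[0,0,z]],T))
C=T[0]+.002*T[1][:,1]
for z in(-.006,.012):print('held pred',proj('wrist',[C+.045*T[1][:,1]+[0,0,z]],T))
E
```

```text
time: 17.1
tool_pos: [0.5166, -0.0102, 0.0638]
eef_rot: [[0.0, 0.995, -0.101], [-0.0, -0.101, -0.995], [-1.0, 0.0, -0.0]]
wrist_force: [0.3, -1.0, -0.3]
width: 0.56
17.1 [ 0.5166 -0.0102  0.0638] [170 167 166 167 166 167 167 164 166 139  97  85  68  67  71  69  68  70
  71  75  70  67  72  71  70  97 123 136 145 144 143 147 145 146 147]
pile end pred 0.018 [[318.326  153.8846]]
pile end pred 0.036 [[318.3024 157.7525]]
pile end pred 0.054 [[318.2735 162.4936]]
held pred [[317.7601 163.7874]]
held pred [[317.6556 170.0687]]
```

```bash
python3 -m pendant '{"dr":[[0,0,0],[0,0,0],[0,0,0]],"translation":[[0.002,0,0],[0.003,0,0],[0.003,0,0]],"claw":[0,0,0]}'
python3 -m pendant '{"dr":[[0,0,0],[0,0,0]],"translation":[[0.0015,0,0],[0.0015,0,0]],"claw":[0,0]}'
```

```text
time: 17.52
tool_pos: [0.5166, -0.0102, 0.061]
eef_rot: [[-0.0, 0.995, -0.101], [-0.0, -0.101, -0.995], [-1.0, -0.0, 0.0]]
wrist_force: [-1.3, 0.1, 1.8]
width: 0.563
time: 17.77
tool_pos: [0.5166, -0.0102, 0.0609]
eef_rot: [[-0.001, 0.995, -0.101], [-0.001, -0.101, -0.995], [-1.0, -0.001, 0.001]]
wrist_force: [-4.8, 0.3, 13.2]
width: 0.564
```

Contact. I'll release and check.

```bash
python3 -m pendant '{"dr":[[0,0,0],[0,0,0],[0,0,0],[0,0,0],[0,0,0]],"translation":[[-0.001,0,0],[-0.001,0,0],[-0.001,0,0],[-0.04,0,0],[-0.10,0,0]],"claw":[1,1,1,1,1]}'
python3 -m pendant '{"dr":[[0,0,0],[0,0,0],[0,0,0]],"translation":[[-0.01,-0.02,0],[-0.01,-0.02,0],[-0.01,-0.02,0]],"claw":[1,1,1]}'
python3 - <<'E'
from h import *
im,T=rects('spacer_a',0.072,n=2);print(observe()['time'],T[0])
a=cv2.resize(im[60:260,220:420],(500,500),interpolation=cv2.INTER_CUBIC)
m=camera_model('side');u,v=proj('side',[[.5184,-.0106,.045]])[0].astype(int);b=grab_frame('side')
u0,v0=max(u-40,0),max(v-50,0);b=cv2.resize(b[v0:v0+100,u0:u0+60],(300,500),interpolation=cv2.INTER_CUBIC)
cv2.imwrite('pics/w10.png',np.hstack([a,b]))
for c in('scene','side'):
    grab_frame(c)
    for l in('jig','flap_bar','flap_tip','flap_hinge','pointer_tip'): print(c,l,[(np.round(d['location'],4).tolist(),round(d['p'],2)) for d in place_of(l,c)][:1])
E
```

```text
time: 18.4
tool_pos: [0.5142, -0.0104, 0.1578]
eef_rot: [[-0.006, 0.995, -0.101], [0.001, -0.101, -0.995], [-1.0, -0.006, 0.0]]
wrist_force: [1.6, -0.7, 0.1]
width: 1.003
time: 18.77
tool_pos: [0.4962, -0.0084, 0.1682]
eef_rot: [[-0.001, 0.995, -0.101], [0.0, -0.101, -0.995], [-1.0, -0.001, 0.0]]
wrist_force: [-0.3, -0.5, 0.1]
width: 0.995
0.68 [316.4194 162.3548] ctr [519.8 -10.8] size [49.9 88.9] ang 84.2
0.63 [567.2833 294.9   ] ctr [ 367.4 -231.4] size [80.1 50.8] ang 2.1
18.875 [ 0.4962 -0.0084  0.1682]
scene jig [([0.5566, 0.1332, -0.0018], 0.77)]
scene flap_bar [([0.5368, 0.1216, 0.0719], 0.85)]
scene flap_tip [([0.6646, 0.0978, 0.028], 0.58)]
scene flap_hinge [([0.5443, 0.2818, 0.0286], 0.65)]
scene pointer_tip [([0.6598, 0.1276, 0.127], 0.6)]
side jig [([0.5616, 0.1308, 0.0048], 0.82)]
side flap_bar [([0.5374, 0.1211, 0.0735], 0.83)]
side flap_tip [([0.6671, 0.1012, 0.0286], 0.95)]
side flap_hinge [([0.5409, 0.283, 0.0301], 0.85)]
side pointer_tip [([0.6656, 0.129, 0.124], 0.6)]
```

View pics/w10.png

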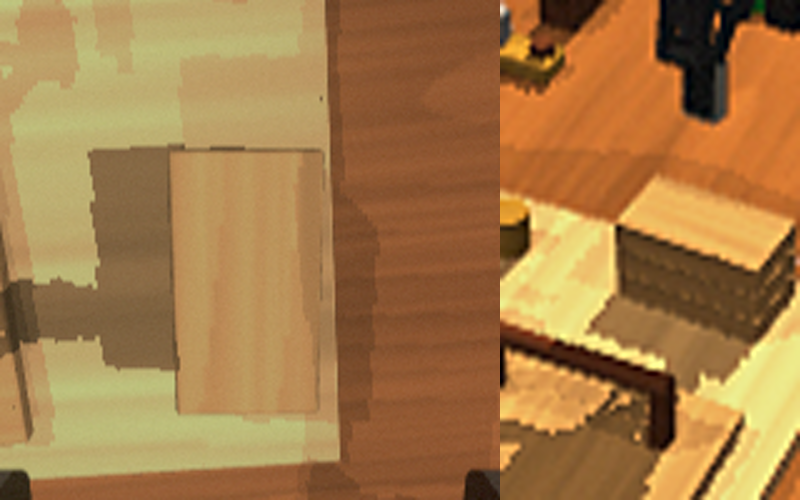

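The pile is three high and flush: top at (0.5198,-0.0108), 84.2°. The pointer angle is about 0.574 rad. Next is the handle bar.

```bash
python3 - <<'E'
from h import *
go([0.537,0.1215,0.14],down(-91.9))
E
```

```text
trans [ 0.0293  0.0269 -0.1331] dr [-3.9  -0.   -0.01]
```

```bash
python3 -m pendant '{"dr":[[-4,0,0],[-4,0,0],[-4,0,0],[-4,0,0],[-4,0,0]],"translation":[[0,0.014,-0.05],[0.01,0.027,-0.1],[0.025,0.027,-0.133],[0.025,0.027,-0.133],[0.025,0.027,-0.133]],"claw":[1,1,1,1,1]}'
python3 - <<'E'
from h import *
s=observe();T=(np.array(s['tool_pos']),np.array(s['eef_rot']));im=save('wrist','w11');print(s['time'],T[0])
for d in masks_of('flap_bar','wrist')[:2]:print(d['p'],d['mask'].sum())
for d in place_of('flap_bar','wrist')[:2]:print(d)
go([0.537,0.1215,0.057],down(-91.9))
E
```

```text
time: 20.15
tool_pos: [0.537, 0.1203, 0.1442]
eef_rot: [[-0.0, 0.999, -0.032], [-0.001, -0.032, -0.999], [-1.0, -0.0, 0.001]]
wrist_force: [-0.1, -0.6, -0.4]
width: 1.003
20.15 [0.537  0.1203 0.1442]
{'location': [0.5346, 0.1271, 0.0766], 'p': 0.61}
trans [ 0.0877 -0.0007 -0.0022] dr [-0.08  0.05 -0.05]
```

View pics/w11.png

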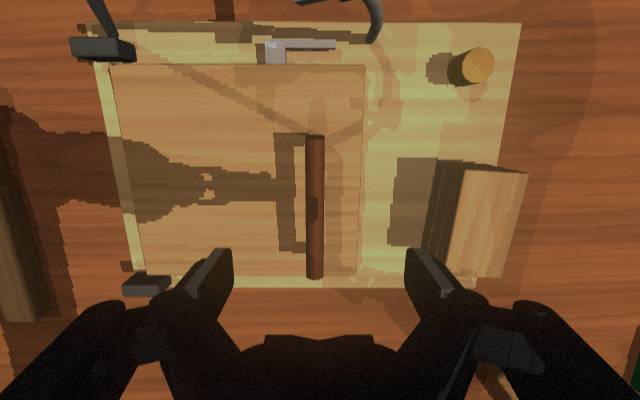

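The bar is centred between the fingers: column 315, rows 135–279. I'll descend and close.

```bash
python3 -m pendant '{"dr":[[0,0,0],[0,0,0],[0,0,0],[0,0,0],[0,0,0]],"translation":[[0.03,0,-0.001],[0.06,0,-0.001],[0.08,0,-0.001],[0.087,0,-0.001],[0.087,0,-0.001]],"claw":[1,1,1,1,1]}'
python3 -m pendant '{"dr":[[0,0,0],[0,0,0],[0,0,0],[0,0,0],[0,0,0]],"translation":[[0,0,0],[0,0,0],[0,0,0],[0,0,0],[0,0,0]],"claw":[0.6,0.3,0,0,0]}'
python3 -m pendant '{"dr":[[0,0,0],[0,0,0],[0,0,0]],"translation":[[0,0,0],[0,0,0],[0,0,0]],"claw":[0,0,0]}'
python3 - <<'E'
from h import *
s=observe();p=np.array(s['tool_pos']);R=np.array(s['eef_rot'])
th0=np.arctan2(46,160);r=np.hypot(160,46)/1000
b=np.radians(-1.9);ey=np.array([-np.sin(b),np.cos(b),0])
for a in(.05,.1,.2,.3,.4,.5,.574):
    d=-ey*r*(np.cos(th0+a)-np.cos(th0))+np.array([0,0,r*(np.sin(th0+a)-np.sin(th0))]);print(a,np.round(R.T@d,4))
E
```

```text
time: 20.92
tool_pos: [0.5372, 0.1221, 0.0574]
eef_rot: [[0.0, 0.999, -0.032], [-0.0, -0.032, -0.999], [-1.0, 0.0, 0.0]]
wrist_force: [-0.0, 0.2, -0.1]
width: 1.006
time: 21.55
tool_pos: [0.5373, 0.1235, 0.0578]
eef_rot: [[0.001, 1.0, -0.031], [0.001, -0.031, -1.0], [-1.0, 0.001, -0.001]]
wrist_force: [-1.2, 2.1, 1.9]
width: 0.139
time: 21.92
tool_pos: [0.5373, 0.1234, 0.0578]
eef_rot: [[0.001, 1.0, -0.031], [0.001, -0.031, -1.0], [-1.0, 0.001, -0.001]]
wrist_force: [-2.0, 3.2, 4.0]
width: 0.145
0.05 [-0.0079  0.     -0.0025]
0.1 [-0.0157  0.     -0.0054]
0.2 [-0.0309  0.0001 -0.0124]
0.3 [-0.0452  0.0001 -0.0208]
0.4 [-0.0586  0.0001 -0.0306]
0.5 [-0.071   0.0001 -0.0417]
0.574 [-0.0794  0.0002 -0.0507]
```

```bash
python3 -m pendant '{"dr":[[0,0,0],[0,0,0],[0,0,0],[0,0,0],[0,0,0]],"translation":[[-0.008,0,-0.0025],[-0.0157,0,-0.0054],[-0.0235,0,-0.0088],[-0.0309,0,-0.0124],[-0.0309,0,-0.0124]],"claw":[0,0,0,0,0]}'
python3 -m pendant '{"dr":[[0,0,0],[0,0,0],[0,0,0],[0,0,0],[0,0,0]],"translation":[[-0.0073,0,-0.004],[-0.0143,0,-0.0084],[-0.0277,0,-0.0182],[-0.0401,0,-0.0293],[-0.0401,0,-0.0293]],"claw":[0,0,0,0,0]}'
python3 - <<'E'
from h import *
for c in('scene','side'):
    save(c,c+'f1')
    for l in('flap_tip','pointer_tip','flap_bar'): print(c,l,[(np.round(d['location'],4).tolist(),round(d['p'],2)) for d in place_of(l,c)][:2])
E
```

```text
time: 22.55
tool_pos: [0.5376, 0.1347, 0.0878]
eef_rot: [[0.001, 1.0, -0.031], [-0.0, -0.031, -1.0], [-1.0, 0.001, 0.0]]
wrist_force: [4.2, 3.6, -6.6]
width: 0.144
time: 23.18
tool_pos: [0.5387, 0.1626, 0.1295]
eef_rot: [[0.0, 0.999, -0.032], [-0.003, -0.032, -0.999], [-1.0, 0.0, 0.003]]
wrist_force: [0.6, -3.9, -0.1]
width: 0.142
scene flap_tip []
scene pointer_tip [([0.6624, 0.1294, 0.127], 0.72)]
scene flap_bar [([0.5371, 0.1643, 0.1367], 0.59), ([0.6382, -0.0074, 0.0185], 0.34)]
side flap_tip [([0.6643, 0.1236, 0.1085], 0.78)]
side pointer_tip [([0.6679, 0.1293, 0.1276], 0.62)]
side flap_bar [([0.5396, 0.157, 0.14], 0.58), ([0.5716, -0.474, -0.0005], 0.55)]
```

```bash
python3 -m pendant '{"dr":[[0,0,0],[0,0,0],[0,0,0],[0,0,0]],"translation":[[-0.004,0,-0.0043],[-0.008,0,-0.0087],[-0.008,0,-0.0087],[-0.008,0,-0.0087]],"claw":[0,0,0,0]}'
python3 - <<'E'
from h import *
out=[]
for c in('scene','side'):
    im=save(c,c+'f2')
    for l in('flap_tip','pointer_tip','flap_bar'): print(c,l,[(np.round(d['location'],4).tolist(),round(d['p'],2)) for d in place_of(l,c)][:1])
    u,v=proj(c,[[.666,.1285,.127]])[0];print(u,v);u,v=int(u),int(v)
    out.append(cv2.resize(im[v-30:v+30,u-20:u+20],(400,600),interpolation=cv2.INTER_CUBIC))
cv2.imwrite('pics/f2.png',np.hstack(out))
E
```

```text
time: 24.08
tool_pos: [0.5389, 0.1692, 0.1364]
eef_rot: [[-0.001, 0.999, -0.034], [-0.004, -0.034, -0.999], [-1.0, -0.001, 0.004]]
wrist_force: [1.1, -6.3, 2.8]
width: 0.14
scene flap_tip [([0.6606, 0.1231, 0.1183], 0.93)]
scene pointer_tip [([0.6607, 0.1289, 0.1265], 0.65)]
scene flap_bar [([0.543, 0.1681, 0.1455], 0.77)]
317.27166231045203 236.15802527926365
side flap_tip [([0.663, 0.1297, 0.1177], 0.9)]
side pointer_tip [([0.6643, 0.1281, 0.1281], 0.51)]
side flap_bar [([0.5402, 0.1681, 0.1477], 0.94)]
254.01786914026297 208.1487420200794
```

View pics/f2.png

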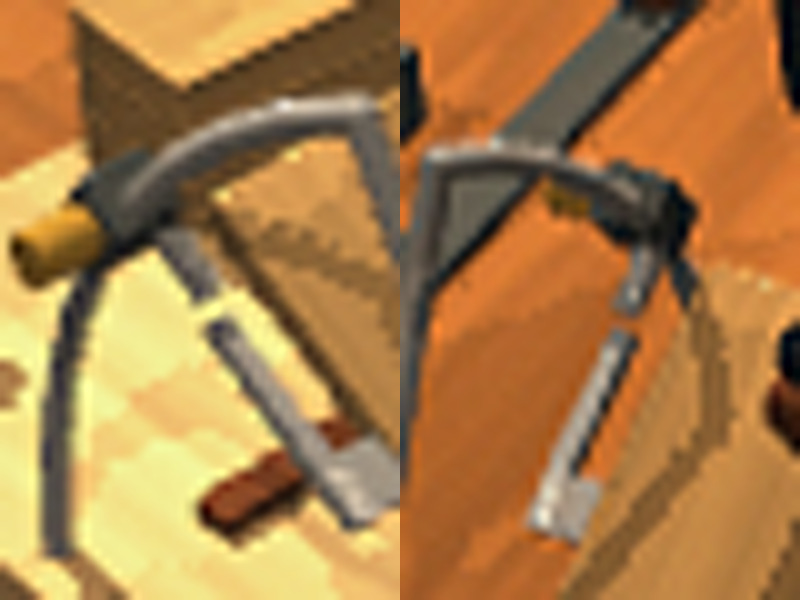

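Both crops show the flap needle just below the pointer needle. The tips are at about (21.7,32.8) vs (21.0,30.0) crop px in scene and (22.5,33.5) vs (23.0,31.0) in side. I'll solve for the angle.

```bash
python3 - <<'E'
from h import *
b=np.radians(-1.9);ex=np.array([np.cos(b),np.sin(b),0]);ey=np.array([-np.sin(b),np.cos(b),0])
H=np.array([.5423,.2823,.030])+.125*ex
P=lambda a,r=.178:H-ey*r*np.cos(a)+np.array([0,0,r*np.sin(a)])
A=[];B=[]
for c,f,p,off in(('scene',(21.7,32.8),(21.0,30.0),(297,206)),('side',(22.5,33.5),(23.0,31.0),(234,178))):
    f=np.array(f)+off;p=np.array(p)+off
    g=np.linspace(.3,.9,601);Q=np.array([proj(c,[P(a)])[0] for a in g])
    for n,q in(('flap',f),('ptr',p)):
        d=np.linalg.norm(Q-q,axis=1);print(c,n,'best a',g[d.argmin()],'resid px',d.min())
    Ja=(proj(c,[P(.6)])-proj(c,[P(.55)]))[0]/.05;Jr=(proj(c,[P(.575,.18)])-proj(c,[P(.575,.176)]))[0]/.004
    print('J',Ja,Jr);x=np.linalg.solve(np.c_[Ja,Jr],p-f);print('da, dr',x)
    A.append(np.c_[Ja,Jr]);B.append(p-f)
print('joint',np.linalg.lstsq(np.vstack(A),np.hstack(B),rcond=None)[0])
E
```

```text
scene flap best a 0.512 resid px 2.073682002779381
scene ptr best a 0.557 resid px 0.16778592901108344
J [ 27.62   -31.7129] [-258.086  -368.9663]
da, dr [0.0253 0.0054]
side flap best a 0.48900000000000005 resid px 1.0580271877269138
side ptr best a 0.532 resid px 0.981519068565686
J [-26.0146 -23.1529] [ 151.7461 -351.4835]
da, dr [0.0161 0.0061]
joint [0.0217 0.0057]
```

```bash
python3 -m pendant '{"dr":[[0,0,0],[0,0,0],[0,0,0],[0,0,0]],"translation":[[-0.002,0,-0.001],[-0.0035,0,-0.002],[-0.0035,0,-0.002],[-0.0035,0,-0.002]],"claw":[0,0,0,0]}'
python3 - <<'E'
from h import *
out=[]
for c in('scene','side'):
    im=save(c,c+'f3')
    for l in('flap_tip','pointer_tip'): print(c,l,[(np.round(d['location'],4).tolist(),round(d['p'],2)) for d in place_of(l,c)][:1])
    u,v=proj(c,[[.666,.1285,.127]])[0];u,v=int(u),int(v)
    out.append(cv2.resize(im[v-20:v+25,u-15:u+15],(400,600),interpolation=cv2.INTER_LANCZOS4))
cv2.imwrite('pics/f3.png',np.hstack(out))
E
```

```text
time: 24.98
tool_pos: [0.539, 0.1724, 0.1394]
eef_rot: [[-0.0, 0.999, -0.033], [-0.003, -0.033, -0.999], [-1.0, -0.0, 0.003]]
wrist_force: [2.5, -5.2, -0.3]
width: 0.142
scene flap_tip [([0.6641, 0.1269, 0.1248], 0.96)]
scene pointer_tip [([0.6621, 0.13, 0.1268], 0.7)]
side flap_tip [([0.6647, 0.1289, 0.1235], 0.68)]
side pointer_tip [([0.6652, 0.131, 0.1258], 0.44)]
```

View pics/f3.png

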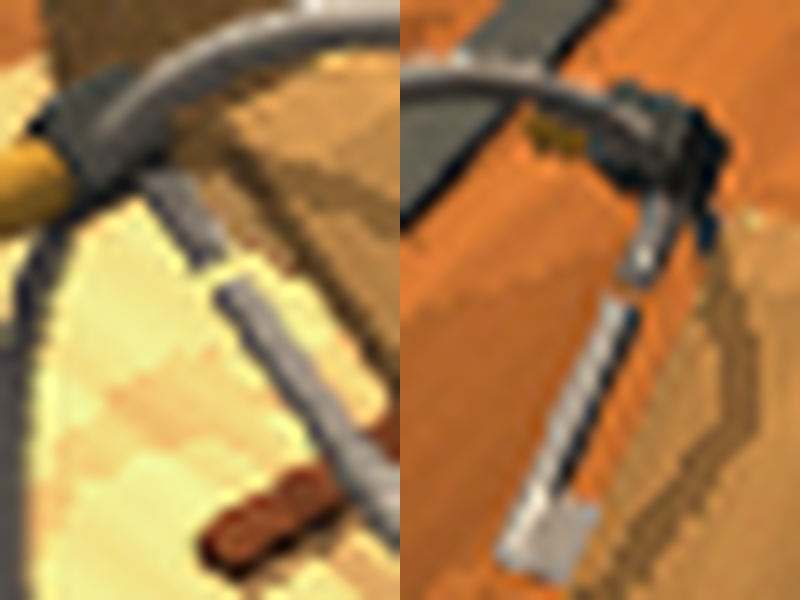

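In scene the two needles look collinear: the flap axis extended to the pointer tip meets it within ~1/13 px. In side they agree within ~0.2 px. One numeric check with sub-pixel profiles along the needles follows.

```bash
python3 - <<'E'
from h import *
from scipy.ndimage import map_coordinates
for f in('f2','f3'):
  for c,tip,base in(('scene',(230,288),(350,455)),('side',(623,305),(555,480))):
    im=cv2.imread(f'pics/{c}{f}.png');S=cv2.cvtColor(im,cv2.COLOR_BGR2HSV)[...,1].astype(float)
    u,v=proj(c,[[.666,.1285,.127]])[0].astype(int);k=400 if c=='side' else 0
    t=np.array([(tip[0]-k)/13.333+u-15,tip[1]/13.333+v-20])-.5;q=np.array([(base[0]-k)/13.333+u-15,base[1]/13.333+v-20])-.5
    e=(t-q)/np.linalg.norm(t-q);n=np.array([-e[1],e[0]]);w=np.arange(-4,4.01,.1)
    res=[]
    for s in np.arange(-10,7.1,1):
        pts=t+e*s+w[:,None]*n
        pr=map_coordinates(S,[pts[:,1],pts[:,0]],order=1);bg=np.median(pr[np.abs(w)>2.8]);m=np.clip(bg-pr-25,0,None)*(np.abs(w)<2.8)
        res.append((s,round((m*w).sum()/max(m.sum(),1e-6),2),int(m.max())))
    print(f,c,n,res)
E
```

```text
f2 scene [ 0.8121 -0.5835] [(np.float64(-10.0), np.float64(-0.88), 56), (np.float64(-9.0), np.float64(-0.89), 60), (np.float64(-8.0), np.float64(-1.04), 57), (np.float64(-7.0), np.float64(-1.03), 57), (np.float64(-6.0), np.float64(-0.82), 51), (np.float64(-5.0), np.float64(-0.82), 43), (np.float64(-4.0), np.float64(-0.93), 50), (np.float64(-3.0), np.float64(-0.9), 54), (np.float64(-2.0), np.float64(-1.06), 45), (np.float64(-1.0), np.float64(-0.93), 56), (np.float64(0.0), np.float64(-0.96), 39), (np.float64(1.0), np.float64(0.0), 0), (np.float64(2.0), np.float64(-0.12), 27), (np.float64(3.0), np.float64(-0.09), 74), (np.float64(4.0), np.float64(0.29), 71), (np.float64(5.0), np.float64(0.27), 61), (np.float64(6.0), np.float64(0.07), 70), (np.float64(7.0), np.float64(0.07), 75)]
f2 side [0.9321 0.3622] [(np.float64(-10.0), np.float64(0.38), 139), (np.float64(-9.0), np.float64(0.35), 140), (np.float64(-8.0), np.float64(0.49), 128), (np.float64(-7.0), np.float64(0.57), 139), (np.float64(-6.0), np.float64(0.67), 131), (np.float64(-5.0), np.float64(0.81), 148), (np.float64(-4.0), np.float64
[... 1350 characters left out ...]
float64(-0.35), 130), (np.float64(-8.0), np.float64(-0.25), 162), (np.float64(-7.0), np.float64(-0.37), 135), (np.float64(-6.0), np.float64(-0.16), 129), (np.float64(-5.0), np.float64(-0.14), 144), (np.float64(-4.0), np.float64(-0.01), 129), (np.float64(-3.0), np.float64(0.1), 146), (np.float64(-2.0), np.float64(0.18), 144), (np.float64(-1.0), np.float64(0.22), 165), (np.float64(0.0), np.float64(-0.05), 104), (np.float64(1.0), np.float64(0.24), 31), (np.float64(2.0), np.float64(0.1), 90), (np.float64(3.0), np.float64(0.2), 148), (np.float64(4.0), np.float64(0.3), 127), (np.float64(5.0), np.float64(0.37), 141), (np.float64(6.0), np.float64(0.42), 134), (np.float64(7.0), np.float64(0.16), 68)]
```

The sub-pixel check puts the residual at about 0.003–0.006 rad, so the flap is aligned. I'll do a last check that everything is steady and the pile is undisturbed, then hand in.

```bash
python3 - <<'E'
from h import *
a=cv2.imread('pics/side0.png');b=grab_frame('side')
for l in('spacer_base','spacer_a','weight','neck','gouge','plane','offcut'): print(l,[(np.round(d['location'],3).tolist(),round(d['p'],2)) for d in place_of(l,'side')][:4])
s=observe();print(s['time'],s['tool_pos'],s['width'],s['wrist_force'],np.abs(s['joint_vel']).max())
print(close_job())
E
```

```text
spacer_base [([0.518, -0.007, 0.018], 0.65)]
spacer_a [([0.516, -0.011, 0.053], 0.91), ([0.589, -0.362, 0.001], 0.8), ([0.355, -0.452, 0.002], 0.78), ([0.518, -0.011, 0.04], 0.71)]
weight []
neck [([0.534, 0.44, -0.003], 0.75)]
gouge [([0.573, -0.477, -0.002], 0.6)]
plane [([0.541, 0.282, 0.03], 0.54)]
offcut []
25.675 [0.539  0.1724 0.1394] 0.13652691770465827 [ 1.957  -4.1609 -1.0884] 0.00172219867254447
the job is handed in; nothing more can be done
None
```

The job is handed in at 25.7 s on the robot's clock. Both loose maple spacers are on the base spacer, and the arm is holding the flap up at the pointer.

- **Pile:** The close-up and side pictures showed the three spacers flush. The measured centres of the layers agree within about 1.5 mm and 1°. The base spacer still read where it started, within the 4 mm accuracy of the networks. I let go of both spacers before touching the flap.
- **Flap:** The gripper is still closed on the handle bar. In both camera views the flap's needle lines up with the pointer needle, with about 0.003–0.006 rad left, the flap slightly low. The arm was still, with about 5 N on the wrist. The pointer reads the same as at the start, about 0.575 rad.

**Checks that disagreed or failed:**
- The networks' tip positions put the flap about 0.018 rad too low, which is within their stated accuracy. I went by the needle fit instead.
- The last side picture found no weight or offcut, and the plane was reported at the hinge, which is wrong. The weight was seen in place just before I gripped the bar. The offcut and plane I last saw early on. I did not reach near any of the three on purpose, but that last check does not confirm their final places.
- The neck and gouge were found. I had no starting measurements of them to compare.

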